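# Third hand at the microscope bench: hold a lamp-lens mount against a sprung stop

## Robot

A 6-joint arm with a two-finger parallel gripper is mounted at the origin on the work surface. World frame = base frame: x ahead of the robot, y to its left, z up, the work surface at z = 0. Lengths are in m, angles in degrees, forces in N, time in s.
With the tool pointing down it reaches from about 0.4 to 0.825 m from the base axis. Payload 7 kg.
Tool frame: the origin (TCP) lies at the very end of the fingers, on their centre line; the grasp point (between the pads) lies 19 mm behind it; z points along the fingers, y is the line along which they close (so a half turn about z gives the same grasp; the last joint's range is limited). The gripper opens to 88 mm and grips with 3 to 60 N. Pads are 19 mm wide; open, the fingers measure 130 mm over their backs; the gripper's body (78 mm by 193 mm) begins 47 mm behind the grasp point.
Start: joints at [-51.618, 20.546, 0.682, 0, -70.136, -16.507], TCP at [0.251, -0.626, 0.227] pointing down, gripper open.
Joint ranges: [-176.03, 176.03], [-82.01, 121.73], [-58.28, 71.71], [-173.87, 95.51], [-174.79, -0.11], [-173.66, 173.66]. Speed limits (degrees/s): [136.94, 136.94, 172.46, 180, 180, 180].

## Interface

Orientations are given as [roll, pitch, yaw] about the fixed x, y, z axes, in that order (R = Rz(yaw) Ry(pitch) Rx(roll)).
In Python, from plant import get_state, imaging, r, finder gives the robot as it stands.
- The arm moves only by the shell command python3 -m handwheel 'ROWS' [FORCE]. ROWS is JSON, a list of rows, each a list of 5 numbers: the closure, from 0 (fully open) to 1 (shut), then the shift along the world's x, y, z in cm, then the turn about the world's z in degrees. A call has 1 to 8 rows; each row is the pose to reach, as a shift and turn from the pose commanded when the call began; what a row does not reach only later rows make up. A row lasts 1/8 s, in which the tool goes at most 62.5 mm and 10.7 degrees, less where a joint would pass 70% of its speed; a pose out of reach is approached as far as the arm can. A call with a gripper value outside its range is refused whole. The fingers move at their own pace and stop on an object; FORCE is the grip in N (left out, the last holds). Time passes only in rows, so rows that repeat a pose let the fingers close. It gives the time, the measured TCP pose, the force, the opening and the grip force at its end, in the units of the state.
- get_state(): the state, without advancing time (a new reading comes with each control period).
- imaging.capture(name): name is "side" or "top"; returns (picture, depth): 400x640x3 uint8, red, green, blue; 400x640 float32, m along the optical axis (not along the pixel's ray), 0 where there is no reading.
- imaging.get_calibration(name): a dict with "fx", "fy", "cx", "cy" (pixels), "dist" ([k1, k2, p1, p2, k3] as OpenCV has them; the pictures are not rectified), "rvec" (rotation vector, rad) and "tvec" (3), from world to camera coordinates, as OpenCV has them. Camera axes: x right, y down, z forward; pixel columns grow to the right and rows downward; lengths in m; the calibration is good to about 2 mm. A picture is of the moment at which its call begins. get_calibration takes no time and is no camera call.
- r.close_job(): hands the job in; it is judged then, once.
Trained networks look in the newest picture that a camera, given by its name, has taken for a name from the list of things; names that differ only in an ending like _2 or _b are one class to them, and where a whole thing is asked for, a point or a joint stands for the part that bears it (a point fixed in the world has none). Each returns a list of dicts, best first, with "p" (0 to 1); they miss things now and then, are a little off and sometimes report something else, mostly with a low value. They report only what shows in the picture. A call takes as long as a camera call.
- finder.cut_out(camera, query): "region" (400x640 bool, what is visible of it) and "pixel" ([column, row] in pixels, amid what is visible of it).
The state is a dict: "time_s": time; "joints": joint angles; "qd": joint speeds; "joint_torque": joint torques, N m; "tcp_pos": TCP position; "eef_rot": TCP orientation; "contact_force": force on the tool from outside, world axes, zero at the start; "moment": the same for the moment, N m; "gripper_width": finger opening in m; "gripper_force": force on a finger pad.
Only numpy, scipy, OpenCV 4.12 (cv2) and the standard library are available. Lean on these libraries where they do the work, as an engineer would, in place of code of your own. Each camera call takes 0.05 s, during which the arm holds its last target. There are 200 camera calls.

## Task

On the fastening jig, first press the round pop-up dog down flush with the bed; then fetch the black lamp-lens mount, lay it flat and square on the bed in front of the sprung stop, centred on it, and push it end-on against the stop until the stop has backed up about half its travel (about 11 N; never push it to its end). Finish while still holding it there with that steady push, so that a colleague can put the screws in; do not let go, and leave everything else on the bench where it is.

Things in the scene. Friction and masses are not known exactly. Their poses are not given: they have to be found in the camera images.
- jig: Fixed fastening jig: aluminium bed, x -120 to +160 mm, y -55 to +55 mm, upper surface at z = 14 mm. Origin on the bench surface. Its +x axis points from the open end to the sprung stop: the push goes along +x. Behind the stop a grey spring housing fills x = 113 to 155 mm, 84 mm wide, top at z = 60 mm. The dog is at x = 20, y = 0. It stands left of centre, turned up to 60 degrees to the left.
- dog_top (a point): Centre of the top of the pop-up dog, a round steel cap 30 mm in diameter standing 14 mm proud of the bed (when its joint is 0), where the mount must later lie.
- dog (a joint): How far the dog has been pressed down, m: 0 up, 0.0135 fully down (then only 0.5 mm proud, flush). It starts between 0 and 0.003. It yields to about 3 N and stays where it is pushed (no spring).
- stop_face (a point): Centre of the face of the sprung stop, a steel plate 70 mm wide, 10 mm thick, from 2 to 42 mm above the bed; the face looks to the jig's -x. Unpressed it is at jig x = 55, y = 0, z = 36 mm. A flat pointer on top (to 51 mm above the bed) moves over three lines on the housing; its tip is at the middle line at half travel.
- stop (a joint): How far the stop has been pushed back along the jig's +x, m: 0 unpressed, 0.030 at its end. The spring gives 2 N at 0 and 600 N/m more: 11 N at 0.015 (half travel).
- mount_center (a point): Centre, 29 mm above the underside, of the loose black lamp-lens mount (0.22 to 0.45 kg, upright on the bench): block 40 x 40 mm, 48 mm high, with a 34 mm wide, 28 mm high lug on two sides (64 mm long along its x), steel lens ring 34 mm across on top, 58 mm high in all. A lug's end face (either one, 32 mm from centre) goes against the stop. y: across the flat 40 mm wide sides, to be gripped.
- mount: The same mount; its origin is at the centre of its underside.
- barrel_mid (a point): Not to be moved: a plain round black lens barrel, 40 mm in diameter, 58 mm high, without lugs; centre. It and the mount may be in either of two places.
- dropper_a_center (a point): Bystander: dropper bottle, 42 mm in diameter, 98 mm high; centre.
- dropper_b_center (a point): Bystander: a second dropper bottle, same size; centre.
- slidebox_mid (a point): Bystander: grey slide box 85 x 55 x 32 mm; centre.
- dish_mid (a point): Bystander: clear dish, 90 mm in diameter, 15 mm high; centre.
- driver_grip (a point): Bystander: screwdriver about 160 mm long, lying; middle of its handle.
- washbottle_mid (a point): Bystander: white bottle, 64 mm in diameter, 150 mm high; centre.

How it is judged:
By the outcome, as a careful person would: the job done as asked, in the order asked, and still so for the second after the job is handed in, while the arm keeps its last pose, push and grip.
It also fails if it takes over 58 s, if anything falls off the work surface, if the arm or the gripper's body presses on something with over 40 N, if the wrist force passes 120 N, or if a joint passes its speed limit or range.

## Working session

There is one attempt and no reset: what is moved stays moved. The work goes in short steps, Python scripts to look and compute and a shell command to move; the robot and the scene stay as the last step left them, time stands still between calls to the robot, and variables do not carry over. Pictures are saved under pics/ and viewed, at most 10 in all, crops included, and the job is handed in when it is done.

```bash
mkdir -p pics
cat > h.py <<'E'
import numpy as np,cv2
from plant import get_state,imaging,r,finder
def world(cam,depth,mask):
    c=imaging.get_calibration(cam);v,u=np.nonzero(mask&(depth>0));d=depth[v,u].astype(float)
    K=np.array([[c['fx'],0,c['cx']],[0,c['fy'],c['cy']],[0,0,1.]])
    n=cv2.undistortPoints(np.stack([u,v],1).astype(float)[:,None],K,np.array(c['dist'],float))[:,0]
    P=np.c_[n*d[:,None],d];R=cv2.Rodrigues(np.array(c['rvec'],float))[0]
    return (P-np.array(c['tvec'],float).ravel())@R,u,v
E
python3 - <<'E'
from h import *
for cam in("top","side"):
    im,d=imaging.capture(cam);cv2.imwrite(f'pics/{cam}0.png',im[...,::-1]);np.savez(f'{cam}0.npz',im=im,d=d)
    for q in("mount","barrel_mid","jig","dog","stop","dropper_a_center","slidebox_mid","dish_mid","driver_grip","washbottle_mid"):
        for o in finder.cut_out(cam,q)[:3]:
            P,u,v=world(cam,d,o['region'])
            if len(P):print(cam,q,round(o['p'],2),np.round(o['pixel']),len(P),np.round(np.median(P,0),3),np.round(np.percentile(P,2,axis=0),3),np.round(np.percentile(P,98,axis=0),3))
print(get_state())
E
```

```text
top mount 0.72 [252. 188.] 362 [0.632 0.19  0.053] [0.607 0.155 0.022] [0.674 0.222 0.069]
top mount 0.7 [393. 196.] 418 [ 0.613 -0.171  0.048] [ 0.589 -0.208  0.   ] [ 0.643 -0.144  0.063]
top barrel_mid 0.51 [380. 251.] 191 [ 0.466 -0.14   0.058] [ 0.448 -0.158  0.019] [ 0.484 -0.125  0.065]
top jig 0.84 [264. 208.] 4515 [0.583 0.17  0.016] [0.452 0.089 0.008] [0.71  0.248 0.065]
top dog 0.49 [263. 210.] 92 [0.583 0.169 0.029] [0.572 0.158 0.023] [0.596 0.182 0.034]
top stop 0.75 [391. 193.] 364 [ 0.612 -0.171  0.049] [ 0.589 -0.204  0.011] [ 0.641 -0.145  0.064]
top stop 0.71 [252. 189.] 320 [0.629 0.19  0.053] [0.607 0.155 0.021] [0.673 0.222 0.069]
top dropper_a_center 0.71 [474. 264.] 271 [ 0.441 -0.375  0.043] [ 0.42  -0.393  0.003] [ 0.461 -0.363  0.098]
top dropper_a_center 0.39 [393. 195.] 354 [ 0.613 -0.172  0.05 ] [ 0.589 -0.204  0.02 ] [ 0.642 -0.147  0.064]
top slidebox_mid 0.63 [457. 160.] 811 [ 0.701 -0.334  0.032] [ 0.661 -0.372  0.001] [ 0.743 -0.306  0.038]
top slidebox_mid 0.4 [261. 208.] 107 [0.583 0.17  0.028] [0.57  0.157 0.02 ] [0.596 0.185 0.034]
top dish_mid
[... 2092 characters left out ...]
64 0.15 ]
{'time_s': 1.1, 'joints': array([-5.16175388e+01,  2.05461616e+01,  6.80738099e-01, -7.94757360e-04,
       -7.01372109e+01, -1.65056453e+01]), 'qd': array([ 0.03117037,  0.0270867 , -0.01173894,  0.03563236,  0.04881369,
       -0.03946936]), 'joint_torque': array([ 1.55562448e-04, -5.82398558e+01,  2.93298644e+01,  7.00253874e+00,
        1.24972343e-02, -5.85064822e-05]), 'tcp_pos': array([ 0.25146504, -0.62636408,  0.2265517 ]), 'eef_rot': array([ 1.79997262e+02, -3.17859499e-05, -1.58123454e+02]), 'contact_force': array([-0.05252716,  1.20292996,  1.1086813 ]), 'moment': array([ 0.0339089 , -0.01430546,  0.02214318]), 'gripper_force': 0.0, 'gripper_width': 0.08730787105664828}
```

View pics/top0.png

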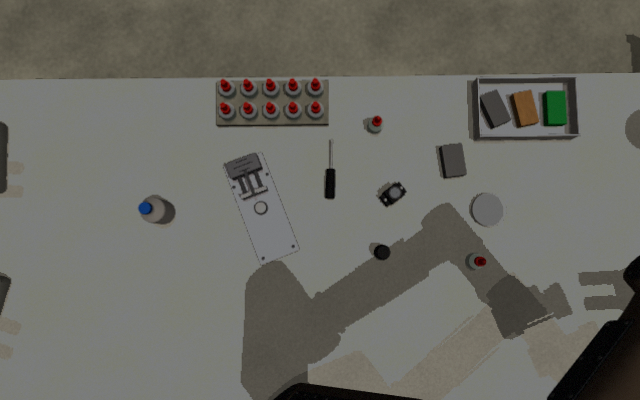

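View pics/side0.png

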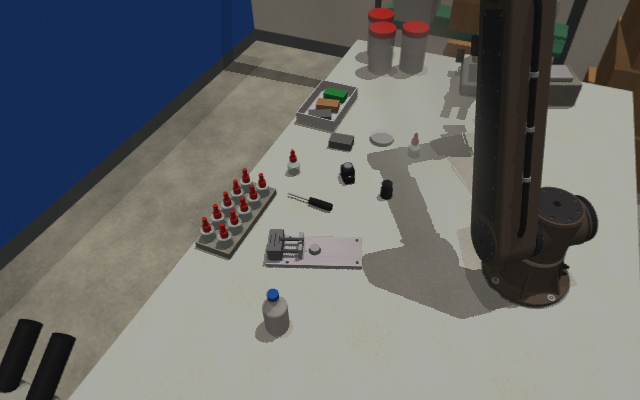

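The top view shows the mount with lugs at about (393,194), the plain barrel at (382,252), the jig at (262,207) with its stop end up and to the left, and the dog at (261,208). The screwdriver lies at (330,180). Next I'll work out the poses.

```bash
cat >> h.py <<'E'
def rect(P):
    (c,s,a)=cv2.minAreaRect((P[:,:2]*1000).astype(np.float32))
    return np.round(c,1),np.round(s,1),round(a,1)
E
python3 - <<'E'
from h import *
z=np.load('top0.npz');d=z['d'];im=z['im']
P,u,v=world('top',d,np.ones(d.shape,bool))
def box(x0,x1,y0,y1,z0,z1):
    return P[(P[:,0]>x0)&(P[:,0]<x1)&(P[:,1]>y0)&(P[:,1]<y1)&(P[:,2]>z0)&(P[:,2]<z1)]
print('bench',np.median(box(.5,.55,-.1,.05,-.02,.02)[:,2]))
b=box(.4,.75,.05,.28,.009,.1);print('jig',rect(b))
bed=box(.4,.56,.05,.28,.009,.025);print('bedz',np.median(bed[:,2]))
h=box(.6,.75,.1,.28,.052,.09);print('high',rect(h),np.median(h[:,2]))
g=box(.55,.61,.14,.2,.022,.05);print('dog',rect(g),g.mean(0))
m=box(.56,.68,-.24,-.11,.015,.09);print('mount',rect(m))
for lo,hi in((.02,.04),(.04,.056),(.056,.08)):
    q=box(.56,.68,-.24,-.11,lo,hi);print(lo,len(q),rect(q) if len(q)>3 else'',q.mean(0))
for n,(x,y,w,hh) in dict(jig=(215,145,95,125),mount=(365,170,60,50)).items():
    cv2.imwrite(f'pics/{n}1.png',cv2.resize(im[y:y+hh,x:x+w],None,fx=[4.5,8][n=='mount'],fy=[4.5,8][n=='mount'],interpolation=2)[...,::-1])
a=cv2.imread('pics/jig1.png');b=cv2.imread('pics/mount1.png');o=np.zeros((600,800,3),np.uint8)
a=a[:600,:420];b=cv2.resize(b,(375,312));o[:a.shape[0],:a.shape[1]]=a;o[:312,425:]=b
cv2.imwrite('pics/crop1.png',o)
E
```

```text
bench 0.0011932383583267104
jig (array([590.3, 166.4]), array([219.7, 330. ]), 86.8)
bedz 0.015138535348391125
high (array([661.4, 200.5]), array([104.8,  83.8]), 21.6) 0.06130080285524499
dog (array([579.1, 168.4]), array([53.5, 34.4]), 12.0) [0.58312039 0.17090129 0.02817886]
mount (array([ 615.9, -176.1]), array([39.8, 64.6]), 36.3)
0.02 122 (array([ 616.5, -175.2]), array([38.9, 64.3]), 38.0) [ 0.61138091 -0.17016862  0.02907773]
0.04 121 (array([ 615.5, -175.8]), array([39.4, 40.4]), 36.3) [ 0.61397467 -0.1736042   0.04955353]
0.056 123 (array([ 615.2, -175.6]), array([32. , 30.5]), 71.5) [ 0.61585811 -0.17578446  0.0601764 ]
```

View pics/crop1.png

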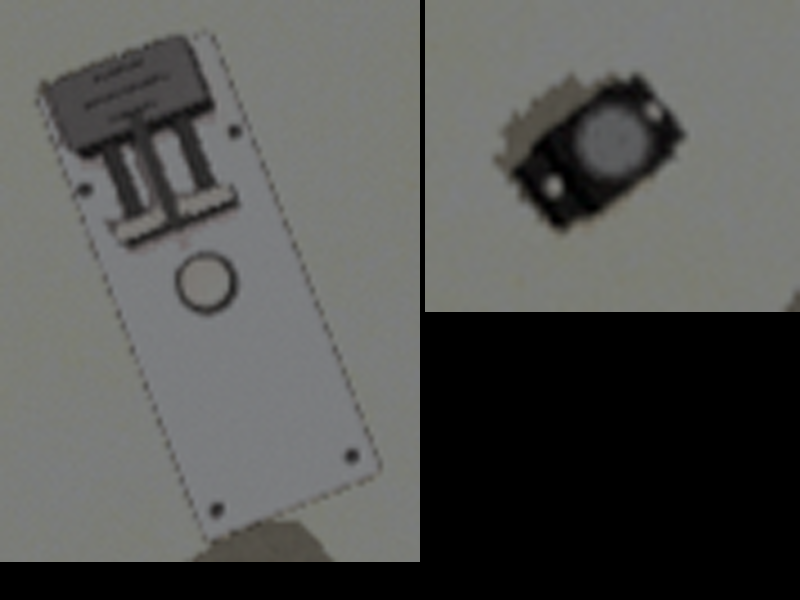

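Run:
```python
from h import *
z=np.load('top0.npz');d=z['d']
imaging.capture('top');o=finder.cut_out('top','jig')[0]
m=cv2.erode(o['region'].astype(np.uint8),None)>0
P,u,v=world('top',d,o['region'])
b=P[(P[:,2]>.009)&(P[:,2]<.022)]
# flatten by shape moments: slice edges along rough axis
for a in (20.8,):
    c=np.array([.583,.171]);
    t=np.deg2rad(a);R=np.array([[np.cos(t),np.sin(t)],[-np.sin(t),np.cos(t)]])
    q=(b[:,:2]-c)@R.T
    xs=np.arange(-.125,.03,.008);L=[];H=[];X=[]
    for x in xs:
        s=q[abs(q[:,0]-x)<.004,1]
        if len(s)>20:X.append(x);L.append(s.min());H.append(s.max())
    pl=np.polyfit(X,L,1);ph=np.polyfit(X,H,1)
    print('angle',a+np.rad2deg([pl[0],ph[0]]),'width',ph[1]-pl[1],'ycentre at dog',(ph[1]+pl[1])/2,'open end x',q[:,0].min())
print(rect(b))
g=P[(P[:,2]>.023)&(P[:,2]<.04)&(np.hypot(P[:,0]-.583,P[:,1]-.171)<.02)];print('dog',cv2.minEnclosingCircle((g[:,:2]*1000).astype(np.float32)),g.mean(0),np.percentile(g[:,2],90))
s=P[(P[:,2]>.05)];q=(s[:,:2]-c)@R.T
f=q[(abs(q[:,1])<.033)&(q[:,0]<.07)];print('stop front x rel dog',np.percentile(f[:,0],[1,5]))
h=q[q[:,0]>.09];print('housing',h.min(0),h.max(0))
```

```text
angle [21.02659862 20.91358816] width 0.10881143175303179 ycentre at dog -0.00040894458543449044 open end x -0.13912075128690596
(array([584.1, 171.1]), array([280.1, 110.1]), 21.0)
dog ((583.9356689453125, 170.72564697265625), 15.002257347106934) [0.58358564 0.17111336 0.02843237] 0.032184433883367954
stop front x rel dog [0.03242406 0.03566172]
housing [ 0.09017428 -0.041675  ] [0.13672617 0.04226712]
```

```bash
python3 -m handwheel '[[1,5,12,0,0],[1,10,24,0,0],[1,14,34,0,0],[1,19,45,0,0],[1,23,56,0,0],[1,28,67,0,0],[1,33.2,79.7,0,-0.9],[1,33.2,79.7,0,-0.9]]'
python3 -m handwheel '[[1,0,0,0,0],[1,0,0,0,0],[1,0,0,0,0]]'
```

```text
time_s: 2.2
tcp_pos: [0.4442, -0.1628, 0.2271]
eef_rot: [-180.0, 0.1, -159.0]
contact_force: [1.1, -1.2, 0.1]
gripper_width: 0.013
gripper_force: 0.0
time_s: 2.58
tcp_pos: [0.4431, -0.1657, 0.2265]
eef_rot: [180.0, -0.0, -159.1]
contact_force: [-1.0, 0.2, -0.4]
gripper_width: 0.0002
gripper_force: 0.0
```

```bash
python3 -m handwheel '[[1,14.1,33.7,0,0],[1,14.1,33.7,0,0],[1,14.1,33.7,0,0],[1,14.1,33.7,0,0],[1,14.1,33.7,0,0],[1,14.1,33.7,0,0],[1,14.1,33.7,0,0],[1,14.1,33.7,0,0]]'
python3 -m handwheel '[[1,0,0,-6,0],[1,0,0,-12,0],[1,0,0,-16.6,0],[1,0,0,-16.6,0],[1,0,0,-16.6,0]]'
```

```text
time_s: 3.58
tcp_pos: [0.5846, 0.1708, 0.226]
eef_rot: [-180.0, -0.1, -159.1]
contact_force: [0.0, -0.6, 0.6]
gripper_width: 0.0002
gripper_force: 0.0
time_s: 4.2
tcp_pos: [0.5859, 0.1717, 0.0627]
eef_rot: [-180.0, 0.1, -159.1]
contact_force: [0.7, 0.5, 0.7]
gripper_width: 0.0002
gripper_force: 0.0
```

```bash
python3 -m handwheel '[[1,0,0,-1,0],[1,0,0,-2,0],[1,0,0,-3,0],[1,0,0,-3.4,0],[1,0,0,-3.8,0],[1,0,0,-4.1,0],[1,0,0,-4.3,0],[1,0,0,-4.3,0]]'
```

```text
time_s: 5.2
tcp_pos: [0.5849, 0.1723, 0.0175]
eef_rot: [180.0, 0.0, -159.0]
contact_force: [0.4, -0.7, -0.7]
gripper_width: 0.0003
gripper_force: 0.0
```

```bash
python3 -m handwheel '[[1,0,0,-0.1,0],[1,0,0,-0.2,0],[1,0,0,-0.25,0],[1,0,0,-0.25,0]]'
```

```text
time_s: 5.7
tcp_pos: [0.5851, 0.1724, 0.0153]
eef_rot: [180.0, 0.1, -159.0]
contact_force: [0.8, 0.5, 1.4]
gripper_width: 0.0004
gripper_force: 1.1
```

Not bottomed yet, so I'll press until the force rises.

```bash
python3 -m handwheel '[[1,0,0,-0.05,0],[1,0,0,-0.1,0],[1,0,0,-0.1,0]]'; python3 -m handwheel '[[1,0,0,-0.05,0],[1,0,0,-0.1,0],[1,0,0,-0.1,0]]'
```

```text
time_s: 6.08
tcp_pos: [0.5851, 0.1725, 0.0148]
eef_rot: [180.0, 0.1, -159.0]
contact_force: [0.8, -0.2, 7.2]
gripper_width: 0.0003
gripper_force: 3.6
time_s: 6.45
tcp_pos: [0.5851, 0.1725, 0.0147]
eef_rot: [-180.0, 0.1, -159.0]
contact_force: [-2.8, -0.5, 15.0]
gripper_width: 0.0004
gripper_force: 7.5
```

```bash
python3 -m handwheel '[[1,0,0,6,0],[1,0,0,12,0],[0,0,-6,17,-10],[0,0.5,-12,17,-20],[0,1,-18,17,-30],[0,1.5,-24,17,-40],[0,2,-29,17,-50],[0,3,-34.7,17,-60]]'
python3 - <<'E'
from h import *
s=get_state();print(s['tcp_pos'],s['eef_rot'])
im,d=imaging.capture('top');P,u,v=world('top',d,np.ones(d.shape,bool))
k=np.hypot(P[:,0]-.584,P[:,1]-.171)<.011;k2=(np.hypot(P[:,0]-.53,P[:,1]-.15)<.02)
print('dog z',np.median(P[k,2]),'bed',np.median(P[k2,2]),k.sum())
E
```

```text
time_s: 7.45
tcp_pos: [0.6138, -0.1765, 0.1827]
eef_rot: [-180.0, -0.1, 140.6]
contact_force: [1.7, 0.5, 0.7]
gripper_width: 0.0546
gripper_force: 0.0
[ 0.6138186  -0.17647244  0.18267118] [-1.79980970e+02 -6.47978770e-02  1.40639379e+02]
dog z 0.01584142413493069 bed 0.015540467320483422 54
```

```bash
python3 -m handwheel '[[0,0,0,0,-10],[0,0,0,-5,-14.7],[0,0,0,-10,-14.7],[0,0,0,-10,-14.7],[0,0,0,-10,-14.7]]'
python3 - <<'E'
from h import *
im,d=imaging.capture('side');cv2.imwrite('pics/s2.png',cv2.resize(im[100:260,260:460],None,fx=4,fy=3.75,interpolation=2)[...,::-1]);print(get_state()['tcp_pos'])
E
```

```text
time_s: 8.12
tcp_pos: [0.6155, -0.1749, 0.0845]
eef_rot: [180.0, 0.1, 126.3]
contact_force: [0.7, -0.1, 0.7]
gripper_width: 0.0879
gripper_force: 0.0
[ 0.61602791 -0.17487674  0.08526186]
```

View pics/s2.png

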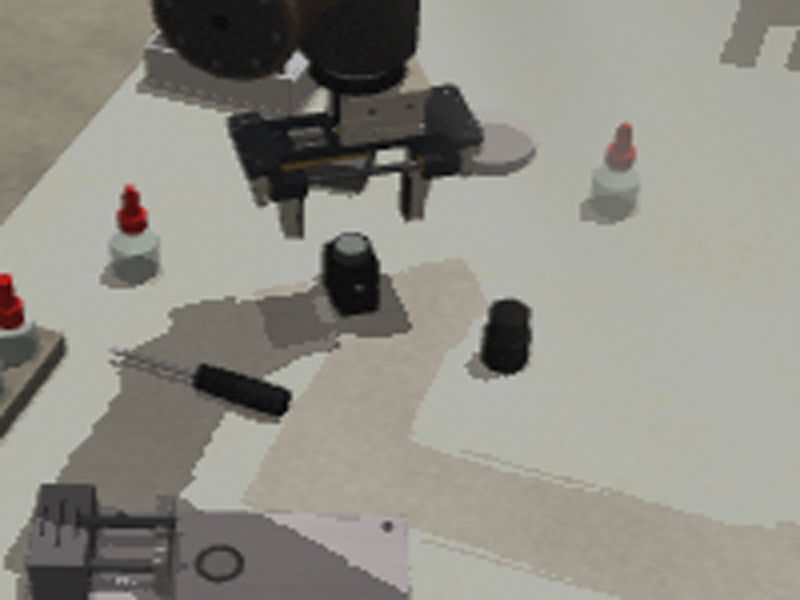

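The fingers, at (290,215) and (413,200), are either side of the mount at (350,270) with room to spare. The dog at (220,562) is flush. Next: lower and grip.

```bash
python3 -m handwheel '[[0,0,0,-4,0],[0,0,0,-7.4,0],[0,0,0,-7.4,0],[1,0,0,-7.4,0],[1,0,0,-7.4,0],[1,0,0,-7.4,0],[1,0,0,-7.4,0]]' 45
```

```text
time_s: 9.05
tcp_pos: [0.6149, -0.1748, 0.0098]
eef_rot: [180.0, 0.0, 126.3]
contact_force: [0.0, 0.1, -0.5]
gripper_width: 0.0531
gripper_force: 0.0
```

```bash
python3 -m handwheel '[[1,0,0,0,0],[1,0,0,0,0],[1,0,0,0,0],[1,0,0,0,0]]' 45
```

```text
time_s: 9.55
tcp_pos: [0.6146, -0.1748, 0.0092]
eef_rot: [-180.0, 0.0, 126.3]
contact_force: [-0.3, -0.6, 3.0]
gripper_width: 0.0401
gripper_force: 45.0
```

```bash
python3 -m handwheel '[[1,0,0,4,0],[1,0,0,10,0],[1,-0.5,5,10,10],[1,-1,10,10,20],[1,-1.5,15,10,30],[1,-2,20,10,40],[1,-3,25,10,50],[1,-4.2,30,10,60]]'
python3 -m handwheel '[[1,0,4.2,0,10],[1,0,4.2,0,14.7],[1,0,4.2,0,14.7],[1,0,4.2,0,14.7]]'
```

```text
time_s: 10.55
tcp_pos: [0.5714, 0.1266, 0.108]
eef_rot: [-180.0, -0.1, -173.4]
contact_force: [0.9, -0.2, -4.8]
gripper_width: 0.0397
gripper_force: 45.0
time_s: 11.05
tcp_pos: [0.5722, 0.1666, 0.1085]
eef_rot: [-180.0, -0.1, -159.2]
contact_force: [0.0, -0.6, -4.9]
gripper_width: 0.04
gripper_force: 45.0
```

```bash
python3 -m handwheel '[[1,0,0,-4,0],[1,0,0,-7,0],[1,0,0,-8,0.1],[1,0,0,-8.3,0.1],[1,0,0,-8.3,0.1]]'
python3 -m handwheel '[[1,0,0,-0.05,0],[1,0,0,-0.1,0],[1,0,0,-0.1,0]]'
```

```text
time_s: 11.68
tcp_pos: [0.5734, 0.1674, 0.027]
eef_rot: [180.0, 0.1, -158.9]
contact_force: [-0.3, 0.2, -5.2]
gripper_width: 0.0397
gripper_force: 45.0
time_s: 12.05
tcp_pos: [0.5727, 0.1674, 0.0254]
eef_rot: [180.0, 0.0, -158.9]
contact_force: [-0.4, -0.0, -4.6]
gripper_width: 0.0397
gripper_force: 45.0
```

```bash
python3 -m handwheel '[[1,0,0,-0.05,0],[1,0,0,-0.1,0],[1,0,0,-0.1,0]]';python3 -m handwheel '[[1,0,0,-0.04,0],[1,0,0,-0.08,0],[1,0,0,-0.08,0]]'
python3 - <<'E'
from h import *
im,d=imaging.capture('top');im2,d2=imaging.capture('side')
a=cv2.resize(im[140:270,200:320],(400,433),interpolation=2);b=cv2.resize(im2[200:280,240:380],(400,229),interpolation=2)
o=np.zeros((433,800,3),np.uint8);o[:,:400]=a;o[:229,400:]=b
cv2.imwrite('pics/j3.png',o[...,::-1])
E
```

```text
time_s: 12.42
tcp_pos: [0.5726, 0.1672, 0.024]
eef_rot: [-180.0, -0.0, -158.9]
contact_force: [-0.1, -0.4, -3.7]
gripper_width: 0.0397
gripper_force: 45.0
time_s: 12.8
tcp_pos: [0.5726, 0.1672, 0.0236]
eef_rot: [-180.0, 0.0, -158.9]
contact_force: [-2.0, -0.8, 1.3]
gripper_width: 0.0397
gripper_force: 45.0
```

View pics/j3.png

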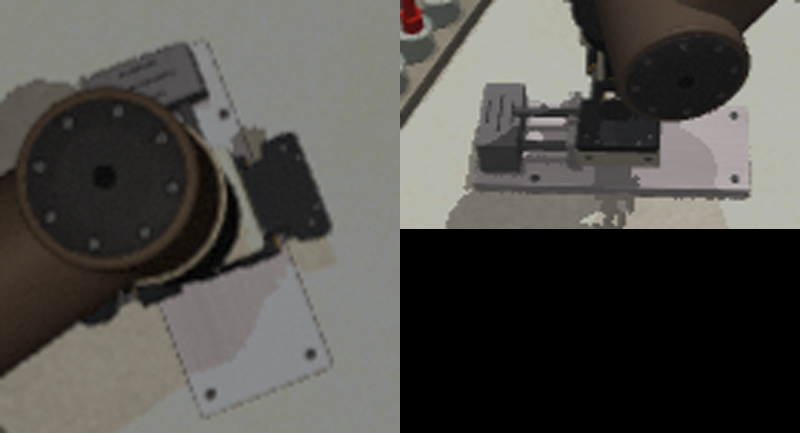

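```bash
python3 -m handwheel '[[1,0.28,0.11,0.05,-0.1],[1,0.56,0.21,0.05,-0.1],[1,0.84,0.32,0.05,-0.1],[1,1.12,0.43,0.05,-0.1],[1,1.12,0.43,0.05,-0.1]]'
python3 -m handwheel '[[1,0.19,0.07,0,0],[1,0.37,0.14,0,0],[1,0.56,0.215,0,0],[1,0.56,0.215,0,0]]'
```

```text
time_s: 13.52
tcp_pos: [0.5842, 0.1715, 0.0236]
eef_rot: [-180.0, 0.0, -159.0]
contact_force: [-0.8, -1.7, -0.0]
gripper_width: 0.0397
gripper_force: 45.0
time_s: 14.02
tcp_pos: [0.5869, 0.1724, 0.0236]
eef_rot: [-180.0, -0.3, -159.1]
contact_force: [-12.1, -1.7, 9.2]
gripper_width: 0.0399
gripper_force: 45.0
```

```bash
python3 -m handwheel '[[1,0,0,0.1,0],[1,0,0,0.2,0],[1,0,0,0.2,0]]'
python3 - <<'E'
from h import *
im2,d2=imaging.capture('side');np.savez('s4.npz',im=im2,d=d2)
z=np.load('side0.npz')
f=lambda i:cv2.resize(i[222:272,255:345],(720,300),interpolation=2)
# before (upper), now (lower)
cv2.imwrite('pics/s4.png',np.vstack([f(z['im'])[:,:],f(im2)])[...,::-1])
print(get_state()['contact_force'],get_state()['moment'])
E
```

```text
time_s: 14.4
tcp_pos: [0.5885, 0.1732, 0.0248]
eef_rot: [-180.0, -0.1, -159.1]
contact_force: [-4.2, -1.9, -6.5]
gripper_width: 0.0399
gripper_force: 45.0
[-4.10097489 -2.32357801 -7.37801272] [-0.77228239  1.62796182 -0.02033522]
```

View pics/s4.png

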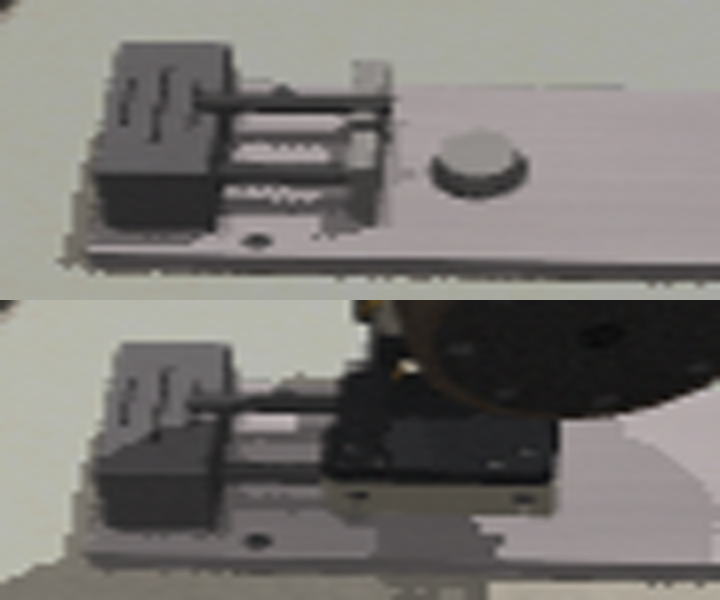

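```bash
python3 -m handwheel '[[1,0.19,0.07,-0.03,0],[1,0.37,0.14,-0.03,0],[1,0.56,0.215,-0.03,0],[1,0.75,0.29,-0.03,0],[1,0.93,0.36,-0.03,0],[1,0.93,0.36,-0.03,0]]'
python3 -m handwheel '[[1,0,0,-0.04,0],[1,0,0,-0.04,0]]'
python3 - <<'E'
from h import *
im2,d2=imaging.capture('side')
for k in range(4):
    s=get_state();F=s['contact_force'];p=s['tcp_pos']-[.584,.171,0];u=np.array([.9336,.3584]);w=np.array([-.3584,.9336])
    print('Fu',F[:2]@u,'Fw',F[:2]@w,'Fz',F[2],'jig x,y mm',20+1000*p[:2]@u,1000*p[:2]@w,p[2],s['eef_rot'],s['moment']);imaging.capture('top')
cv2.imwrite('pics/s5.png',cv2.resize(im2[222:272,255:345],(720,400),interpolation=2)[...,::-1])
E
```

```text
time_s: 15.2
tcp_pos: [0.597, 0.1764, 0.0249]
eef_rot: [-180.0, -0.2, -159.1]
contact_force: [-9.5, -2.5, -1.9]
gripper_width: 0.0398
gripper_force: 45.0
time_s: 15.45
tcp_pos: [0.5971, 0.1765, 0.0249]
eef_rot: [-180.0, -0.2, -159.0]
contact_force: [-8.8, -1.8, -0.2]
gripper_width: 0.0397
gripper_force: 45.0
Fu -9.462638592845225 Fw 0.8342524473416121 Fz -0.3845139081203355 jig x,y mm 34.21358889337479 0.43521339674504006 0.024868142137072332 [-1.79986560e+02 -1.79421201e-01 -1.59045300e+02] [-0.94380767  3.44825374 -0.10367371]
Fu -10.64224118209411 Fw 1.3376295420467517 Fz -0.14152844221002084 jig x,y mm 34.24051785156513 0.4006440577771799 0.02489464618326222 [-1.79986010e+02 -1.76440462e-01 -1.59048688e+02] [-0.99525544  3.46388823 -0.04324186]
Fu -11.031486747838233 Fw 0.7380371731036912 Fz -0.32232611381637893 jig x,y mm 34.20262931487272 0.4144936477634486 0.02485553327296243 [-1.79986764e+02 -1.79826766e-01 -1.59048649e+02] [-1.03767547  3.46588358 -0.06713834]
Fu -11.151168137537713 Fw 0.9006732533275751 Fz -0.1086711162180031 jig x,y mm 34.20355307317746 0.4330388486315036 0.024885981919859516 [-1.79987876e+02 -1.78678810e-01 -1.59051181e+02] [-0.97906884  3.46236385 -0.05976171]
```

View pics/s5.png

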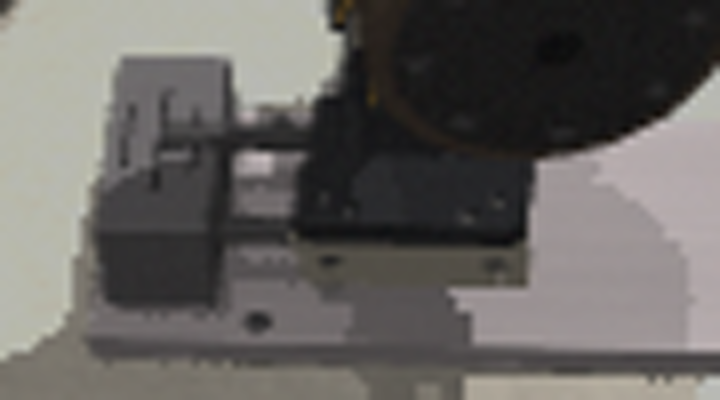

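```bash
cat > rectify.py <<'E'
from h import *
def rectj(cam,im,z,s=8,x0=50,x1=145,y0=-20,y1=20,ang=21.0):
    c=imaging.get_calibration(cam);K=np.array([[c['fx'],0,c['cx']],[0,c['fy'],c['cy']],[0,0,1.]])
    X,Y=np.meshgrid(np.arange(x0,x1,1/s),np.arange(y1,y0,-1/s));t=np.deg2rad(ang)
    wx=.584+((X-20)*np.cos(t)-Y*np.sin(t))/1000;wy=.171+((X-20)*np.sin(t)+Y*np.cos(t))/1000
    p=cv2.projectPoints(np.stack([wx,wy,wx*0+z],-1).reshape(-1,3),np.array(c['rvec'],float),np.array(c['tvec'],float),K,np.array(c['dist'],float))[0].reshape(X.shape+(2,)).astype(np.float32)
    return cv2.remap(im,p[...,0],p[...,1],cv2.INTER_CUBIC)
E
python3 - <<'E'
from rectify import *
a=np.load('side0.npz')['im'];b=imaging.capture('side')[0];rows=[]
t=np.load('top0.npz')['im']
for cam,i in(('top',t),('side',a),('side',b)):
    q=rectj(cam,i,.063,y0=-12,y1=12)
    for x in range(60,145,10):
        cv2.line(q,((x-50)*8,0),((x-50)*8,6),(255,0,0),1)
    q=np.clip(q.astype(float)*1.8,0,255).astype(np.uint8);rows.append(q)
o=np.vstack(rows);print(o.shape);cv2.imwrite('pics/r6.png',o[...,::-1])
E
```

```text
(576, 760, 3)
```

View pics/r6.png

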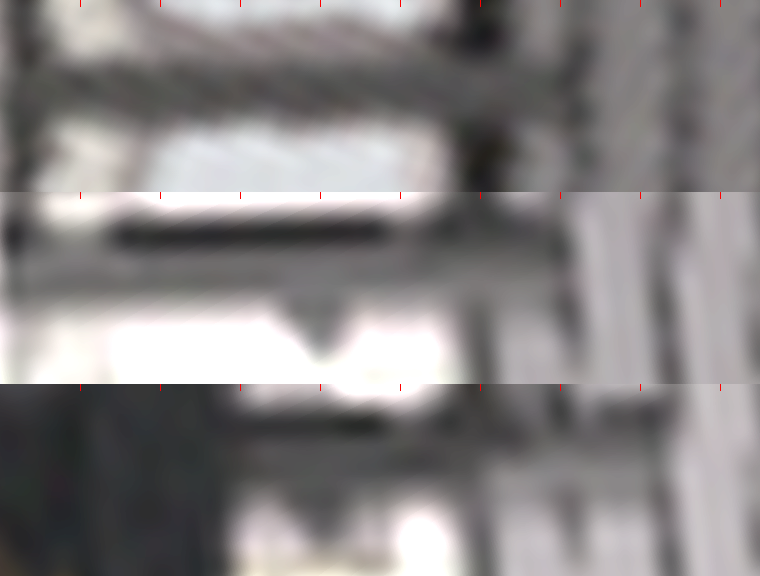

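Run:
```python
from rectify import *
a=np.load('side0.npz')['im'];b=imaging.capture('side')[0]
for n,i in(('a',a),('b',b)):
  for z in(.065,.060):
    q=cv2.cvtColor(rectj('side',i,z,s=2,x0=110,x1=156,y0=-10,y1=10),cv2.COLOR_RGB2GRAY)
    print(n,z)
    for y in range(4,40,4):print(f'{10-y/2:5.1f}',*q[y,::2])
```

```text
a 0.065
  8.0 41 41 41 42 42 43 44 45 45 44 50 66 85 99 103 99 96 97 96 91 83 75 70 67 70 77 85 93 98 98 96 97 99 96 85 71 63 69 82 97 102 103 113 133 154 170
  6.0 51 52 52 52 52 52 51 50 47 43 46 60 80 97 103 101 97 97 97 92 82 72 68 71 80 88 92 94 97 97 97 95 95 92 86 77 71 74 84 95 101 100 106 125 147 166
  4.0 62 62 61 61 61 61 60 60 59 56 55 64 79 93 101 101 98 97 97 94 83 71 65 70 83 95 99 97 96 97 97 94 90 86 81 78 78 82 89 96 101 99 101 117 140 161
  2.0 68 69 70 71 71 71 71 70 68 62 59 64 77 91 100 101 98 97 98 95 84 69 59 65 81 97 103 101 97 97 97 95 90 84 80 78 80 85 90 96 102 101 102 116 137 158
  0.0 63 67 72 75 76 76 75 72 67 59 52 55 68 86 100 103 100 98 99 98 88 70 56 56 73 92 102 102 98 98 98 97 92 86 80 78 79 83 89 94 101 106 109 120 138 156
 -2.0 56 64 75 82 85 86 85 83 77 67 56 53 64 82 97 103 100 98 99 98 91 74 59 56 70 88 101 103 100 99 99 98 91 81 73 72 79 88 95 97 101 110 119 132 147 158
 -4.0 54 63 78 90 94 94 95 96 92 83 70 63 67 81 94 100 99 97 98 98 93 81 67 61 69 85 98 102 101 99 99 98 91 78 67 66 77 92 102 101 101 111 125 140 153 162
 -6.0 51 61 79 94 9
[... 3870 characters left out ...]
 105 106 105 102 97 91 87 85 86 90 97 105 110 108 111 130 155
 -2.0 54 63 72 79 80 78 77 76 75 74 74 74 74 75 75 76 76 76 76 75 75 71 66 66 77 92 106 111 108 105 105 106 103 96 90 85 84 87 92 98 104 111 110 111 126 150
 -4.0 60 66 73 80 83 84 83 81 78 73 69 67 67 70 75 77 78 77 76 77 76 71 63 60 69 86 103 111 110 106 106 106 105 100 94 88 85 85 89 95 101 110 114 117 129 149
 -6.0 63 66 74 83 89 91 92 91 88 82 74 66 63 70 80 89 90 88 87 88 88 82 71 63 66 81 98 110 110 107 106 107 105 99 89 82 81 86 94 101 104 110 120 129 141 158
 -8.0 62 63 75 88 98 101 101 102 102 97 87 74 68 75 89 101 105 103 100 101 102 97 84 71 68 79 96 107 110 108 106 107 105 97 83 72 72 84 99 110 109 110 121 135 150 167
```

```bash
python3 -m handwheel '[[1,0.02,0.01,-0.03,0],[1,0.05,0.02,-0.06,0],[1,0.05,0.02,-0.06,0],[1,0.05,0.02,-0.06,0]]';  python3 -m handwheel '[[1,0,0,-0.03,0],[1,0,0,-0.06,0],[1,0,0,-0.06,0],[1,0,0,-0.06,0]]'
```

```text
time_s: 16.3
tcp_pos: [0.5979, 0.1768, 0.0247]
eef_rot: [-180.0, -0.1, -159.0]
contact_force: [-10.4, -2.5, 2.1]
gripper_width: 0.0397
gripper_force: 45.0
time_s: 16.8
tcp_pos: [0.5979, 0.1767, 0.0241]
eef_rot: [-180.0, -0.1, -159.0]
contact_force: [-10.1, -2.4, 2.0]
gripper_width: 0.0398
gripper_force: 45.0
```

```bash
python3 -m handwheel '[[1,0,0,-0.03,0],[1,0,0,-0.05,0],[1,0,0,-0.05,0]]';  python3 -m handwheel '[[1,0,0,-0.03,0],[1,0,0,-0.05,0],[1,0,0,-0.05,0]]'
```

```text
time_s: 17.18
tcp_pos: [0.598, 0.1767, 0.0237]
eef_rot: [-180.0, -0.1, -159.0]
contact_force: [-10.0, -2.1, 2.2]
gripper_width: 0.0395
gripper_force: 45.0
time_s: 17.55
tcp_pos: [0.598, 0.1767, 0.0236]
eef_rot: [-180.0, -0.1, -159.0]
contact_force: [-11.8, -3.6, 5.9]
gripper_width: 0.0398
gripper_force: 45.0
```

```bash
python3 -m handwheel '[[1,0.05,0.02,0,0],[1,0.10,0.04,0,0],[1,0.15,0.06,0,0],[1,0.15,0.06,0,0],[1,0.15,0.06,0,0]]'
python3 - <<'E'
from h import *
u=np.array([.9336,.3584]);w=np.array([-.3584,.9336]);A=[]
for k in range(8):
    imaging.capture('side');s=get_state();F=s['contact_force'];p=s['tcp_pos']-[.584,.171,0]
    A.append([F[:2]@u,F[:2]@w,F[2],20+1000*p[:2]@u,1000*p[:2]@w,1000*p[2],*s['moment']])
print(np.round(np.mean(A,0),2),s['eef_rot'])
E
```

```text
time_s: 18.18
tcp_pos: [0.5983, 0.1768, 0.0236]
eef_rot: [-180.0, -0.3, -159.0]
contact_force: [-15.3, -4.9, 10.7]
gripper_width: 0.0398
gripper_force: 45.0
[-15.98   2.11   9.98  35.42   0.31  23.56  -1.4    5.64  -0.04] [-179.96775603   -0.25525221 -159.03879609]
```

```bash
cat > m.py <<'E'
from h import *
u=np.array([.9336,.3584]);w=np.array([-.3584,.9336]);A=[]
for k in range(5):
    imaging.capture('side');s=get_state();F=s['contact_force'];p=s['tcp_pos']-[.584,.171,0]
    A.append([F[:2]@u,F[:2]@w,F[2],20+1000*p[:2]@u,1000*p[:2]@w,1000*p[2],*s['moment']])
print(np.round(np.mean(A,0),2),s['eef_rot'])
E
python3 -m handwheel '[[1,0,0,0.03,0],[1,0,0,0.06,0],[1,0,0,0.06,0],[1,0,0,0.06,0]]'; python3 m.py
python3 -m handwheel '[[1,0,0,0.03,0],[1,0,0,0.05,0],[1,0,0,0.05,0]]'; python3 m.py
```

```text
time_s: 19.08
tcp_pos: [0.5983, 0.1768, 0.0236]
eef_rot: [-180.0, -0.3, -159.0]
contact_force: [-14.2, -4.2, 5.5]
gripper_width: 0.0398
gripper_force: 45.0
[-1.373e+01  1.630e+00  4.850e+00  3.541e+01  3.100e-01  2.359e+01
 -1.310e+00  4.930e+00 -3.000e-02] [-179.97274186   -0.26468969 -159.0465645 ]
time_s: 19.7
tcp_pos: [0.5983, 0.1768, 0.0236]
eef_rot: [-180.0, -0.3, -159.1]
contact_force: [-12.4, -3.1, 1.8]
gripper_width: 0.0395
gripper_force: 45.0
[-1.262e+01  9.100e-01  1.400e+00  3.539e+01  3.100e-01  2.360e+01
 -1.260e+00  4.350e+00  2.000e-02] [-179.97352211   -0.27820781 -159.05383605]
```

```bash
python3 -m handwheel '[[1,0.04,0.015,0.02,0],[1,0.08,0.03,0.04,0],[1,0.08,0.03,0.04,0],[1,0.08,0.03,0.04,0]]'; python3 m.py
python3 - <<'E'
from rectify import *
b=imaging.capture('side')[0]
q=cv2.cvtColor(rectj('side',b,.065,s=2,x0=110,x1=156,y0=-10,y1=10),cv2.COLOR_RGB2GRAY)
for y in range(8,24,4):print(f'{10-y/2:5.1f}',*q[y,::2])
E
```

```text
time_s: 20.45
tcp_pos: [0.5989, 0.1771, 0.0236]
eef_rot: [-180.0, -0.3, -159.1]
contact_force: [-11.1, -3.1, -1.6]
gripper_width: 0.0398
gripper_force: 45.0
[-1.200e+01  9.800e-01 -1.680e+00  3.615e+01  3.300e-01  2.364e+01
 -1.160e+00  4.060e+00 -1.000e-02] [-179.97812043   -0.29738567 -159.06539133]
  6.0 42 42 41 41 41 41 42 44 48 55 59 59 57 56 56 57 58 59 59 58 54 53 54 57 63 75 88 100 108 110 106 104 102 98 92 83 79 83 92 104 110 109 116 137 160 181
  4.0 44 43 43 41 41 45 52 60 66 70 70 70 68 67 67 68 68 69 69 69 68 68 68 69 69 75 85 97 107 110 107 102 97 91 86 85 86 91 97 104 109 107 110 128 152 176
  2.0 50 51 54 54 53 58 66 74 79 79 75 74 74 75 76 76 76 76 77 77 76 75 74 76 79 83 91 99 105 108 107 103 97 91 86 85 87 92 97 103 110 109 112 127 150 173
  0.0 60 64 70 73 73 75 77 78 76 72 67 66 69 74 78 79 77 77 77 76 75 71 68 72 80 91 100 104 105 107 107 105 100 95 89 86 86 90 95 101 110 114 119 131 151 170
```

```bash
python3 -m handwheel '[[1,0,0,0,0],[1,0,0,0,0],[1,0,0,0,0],[1,0,0,0,0]]'; python3 m.py
python3 - <<'E'
from h import *
print(r.close_job())
E
```

```text
time_s: 21.25
tcp_pos: [0.599, 0.1771, 0.0236]
eef_rot: [-180.0, -0.3, -159.1]
contact_force: [-12.5, -3.4, -0.8]
gripper_width: 0.0398
gripper_force: 45.0
[-1.173e+01  1.260e+00 -1.480e+00  3.614e+01  3.200e-01  2.364e+01
 -1.190e+00  4.040e+00 -2.000e-02] [-179.97759339   -0.29867092 -159.06653295]
the job is handed in; nothing more can be done
None
```

I handed the job in at about 21.5 s: the dog is pressed flush, and the arm still holds the mount on the bed, square and centred, against the stop. The push is about 11.7 N along the jig, including some bed friction; I put the stop at roughly half travel (14–16 mm of 30, estimated from force, TCP position and pointer). I planned the moves clear of the other items but took no final picture to check them.

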